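# Press the loose facing board back onto the sloped tile rack and hold it flush

## Task

The ledged facing board has come off the short bamboo tile rack. Pick it up by its ledge, tilt it to match the rack's sloping bed, and set it flat on the two tape strips, centred and square with the ledge towards the bed's low edge; do not slam it down, and leave the other things on the counter alone. Press it flush with a light, steady push (roughly 5 to 15 N) for at least three seconds so the tape takes, and finish still gripping the ledge and still pressing: do not let go.

Things in the scene. Friction and masses are not known exactly. Their poses are not given: they have to be found in the camera images.
- facing: Loose flat bamboo board, 72 mm (x) by 180 mm (y), 7 mm thick, about 110 g. On its upper face an upright ledge: 12 mm thick (x), 150 mm long (y), 30 mm high, centred 14 mm to -x of the middle; its top is 37 mm above the underside. Starts flat on the counter, ledge up. Origin: centre of the underside; z out of the ledged face. Grip across the ledge's 12 mm, near mid-length.
- ledge (a point): Middle of the top edge of the board's ledge, 14 mm to -x of and 37 mm above the board's origin; axes as facing.
- rack: Short bamboo tile rack, fixed: base 116 mm (x) by 224 mm (y), 12 mm thick, carrying the sloped bed. Outside each end of the bed (104 to 111 mm from the middle along y) stands a slotted cheek 44 mm wide (x), top 74 mm above the counter, centred 22 mm to +x. Origin: centre of the base's underside; x level, from the bed's low edge to its high edge; z up.
- bed_mid (a point): Centre of the upper face of the rack's flat bed, 90 mm (x) by 200 mm (y), with two pale flush tape strips. x up the slope, y along the rack, z out of the face. Slope 0.30 to 0.54 rad, new each time, low edge towards the robot; clamped, does not give. Placed right, the board's origin lies here and its x, y, z agree with these, leaving 9 to 10 mm margin all round.
- tea_cup: Upside-down white porcelain tea cup, 72 mm across, 53 mm high; leave alone. Origin: centre of its underside.
- dice_cup: Dice cup, open upward, 76 mm across the rim, 85 mm high; leave alone. Origin: centre of its underside.
- chip_tin: Steel chip tin with sliding lid, 100 by 182 mm (to the lid's end), 54 mm high; leave alone. Origin: centre of its underside.
- fan_clip: Plastic spring clip of a small fan, about 95 by 32 mm, 52 mm high; leave alone. Origin: centre of its underside.
There are look-alikes about, which are no part of the job. What is shaped like the facing but blue, purple or red is not meant.

How it is judged:
On the way, in this order (a step that is already met when the one before it is completed fails the run):
1. the board is gripped by its ledge and lifted clear of counter and rack (height (world z) of facing above 0.03 m and contact force between the fingers and facing above 2 N and z of the grasp point in the frame of facing below 0.048 m and contact force between facing and rack below 0.1 N), for 0.2 s.
2. the board is pressed flush on the bed for two seconds, ledge still gripped (x of facing in the frame of bed_mid between -0.009 and 0.009 m and y of facing in the frame of bed_mid between -0.01 and 0.01 m and z of facing in the frame of bed_mid between -0.003 and 0.0025 m and angle between the z axis of facing and the z axis of bed_mid, either way round below 0.045 rad and angle between the x axis of facing and the x axis of bed_mid, either way round below 0.1 rad and x of ledge in the frame of bed_mid below 0 m and contact force between the fingers and facing above 2 N and z of the grasp point in the frame of facing below 0.048 m and contact force between facing and rack between 2.5 and 25 N), for 2 s.
At the end, for the whole second after the job is handed in: Board still flush on the bed: underside within 2.5 mm, parallel within 0.045 rad, centred within 9 mm up-slope and 10 mm along the rack, square within 0.1 rad, ledge on the low side; ledge still between the fingers, pressing the board on the bed with 2.5 to 25 N, at rest (all of step 2 and linear speed of facing below 0.02 m/s); the arm keeps its last pose, push and grip.
It fails at once if the board is slammed against the rack (over 45 N) (contact force between facing and rack above 45 N).
It fails at once if a bystander is moved by more than 15 mm (distance of any of tea_cup, dice_cup, chip_tin, fan_clip from where it was at the start of the episode above 0.015 m).
It also fails if it takes over 54 s, if anything falls off the work surface, if the arm or the gripper's body presses on something with over 40 N, if the wrist force passes 120 N, or if a joint passes its speed limit or range.

## Robot

A 6-joint arm with a two-finger parallel gripper is mounted at the origin on the work surface. World frame = base frame: x ahead of the robot, y to its left, z up, the work surface at z = 0. Lengths are in m, angles in rad, forces in N, time in s.
With the tool pointing down it reaches from about 0.225 to 0.875 m from the base axis. Payload 3.4 kg.
Tool frame: the origin (TCP) lies at the very end of the fingers, on their centre line; the grasp point (between the pads) lies 19 mm behind it; z points along the fingers, x is the direction in which the jaws open and shut, and the axes are right-handed (so a half turn about z gives the same grasp; the last joint's range is limited). The gripper opens to 85 mm and grips with 20 to 120 N. Pads are 22 mm wide; open, the fingers measure 114 mm over their backs; the gripper's body (76 mm by 85 mm) begins 54 mm behind the grasp point. The pads swing forward as they close: fully open they stand 13 mm farther back than shut.
Start: joints at [-1.419, 0.276, 1.505, -0, 1.361, -0.121], TCP at [0.155, -0.554, 0.231] pointing down, gripper open.
Joint ranges: [-2.89, 2.89], [-0.75, 2.08], [0.22, 2.7], [-1.18, 4.32], [0.11, 2.71], [-2.7, 2.7]. Speed limits (rad/s): [2.57, 2.57, 3.14, 3.14, 3.14, 3.14].

## Interface

Orientations are given as a unit quaternion [w, x, y, z].
In Python, from rig import manip gives the robot as it stands.
- The arm moves only by the tool send_rows, never from a script. Its argument "increments" is a list of rows, each a list of 5 numbers: the opening, from 0 (shut) to 1 (fully open), then the shift along the tool's x, y, z in m, then the turn about the tool's z in rad. A call has 1 to 8 rows; each row shifts and turns the commanded pose from where the row before left it, along the tool's axes as they then stand; what a row does not reach is not made up. A row lasts 1/8 s, in which the tool goes at most 62.5 mm and 10.7 degrees, less where a joint would pass 70% of its speed; a pose out of reach is approached as far as the arm can. A call is refused whole if a number of a shift passes 0.0625 or a number of a turn 0.188, either way. A call with a gripper value outside its range is refused whole. The fingers move at their own pace and stop on an object; "squeeze" is the grip in N (left out, the last holds). Time passes only in rows, so rows that do not move let the fingers close. It gives the time, the measured TCP pose, the force and the opening at its end, in the units of the state.
- manip.get_state(): the state, without advancing time (a new reading comes with each control period).
- manip.get_image(name): name is "scene" or "top" or "wrist"; returns the picture (400x640x3 uint8, red, green, blue); there is no depth.
- manip.calibration(name): a dict with "fx", "fy", "cx", "cy" (pixels), "camera_from_world" (4x4, takes a point from world to camera coordinates). Camera axes: x right, y up, looking along -z (the intrinsics and any distortion apply to the point x, -y, -z); pixel columns grow to the right and rows downward; lengths in m; the calibration is good to about 2 mm. A picture is of the moment at which its call begins: read the wrist's pose just before it. calibration takes no time and is no camera call; for the wrist camera it gives the pose at the moment of the call.
- manip.sign_off(): hands the job in, once; it reports no verdict.
The state is a dict: "clock": time; "qpos": joint angles; "qd": joint speeds; "effort": joint torques, N m; "position": TCP position; "ee_rot": TCP orientation; "contact_force": force on the tool from outside, world axes, zero at the start; "moment": the same for the moment, N m; "width": finger opening in m.
Only numpy, scipy, OpenCV 4.12 (cv2) and the standard library are available. Lean on these libraries where they do the work, as an engineer would, in place of code of your own. Each camera call takes 0.05 s, during which the arm holds its last target.

## Working session

There is one attempt and no reset: what is moved stays moved. The work goes in short steps, Python scripts to look and compute and a tool call to move; the robot and the scene stay as the last step left them, time stands still between calls to the robot, and variables do not carry over. Pictures are saved under pics/ and viewed, and the job is handed in when it is done.

Besides the shell and the picture viewer there is one more tool, called after "Call:" by a JSON object that holds its "op" and its "data". send_rows: Moves the arm, as the interface text tells. Its arguments: {"type":"object","properties":{"increments":{"type":"array","items":{"type":"array","items":{"type":"number"}}},"squeeze":{"type":"number"}},"required":["increments"]}

```bash
ls; mkdir -p pics; python3 - <<'E'
from rig import manip
import cv2
s=manip.get_state(); print(s)
for n in ("scene","top","wrist"):
    c=manip.calibration(n); print(n,c)
    cv2.imwrite(f"pics/{n}0.png",manip.get_image(n)[:,:,::-1])
E
```

```text
pics
{'clock': 0.0, 'qpos': array([-1.41903430e+00,  2.76560836e-01,  1.50614112e+00, -2.30661934e-05,
        1.36068999e+00, -1.20986270e-01]), 'qd': array([-0.00119311, -0.00129792, -0.00193259,  0.00142842, -0.00137316,
        0.00080254]), 'effort': array([ 5.95651491e-04, -4.16771257e+01, -2.45805413e+01,  4.52854522e-06,
        1.08592690e-02,  9.29051993e-06]), 'position': array([ 0.15480623, -0.55321514,  0.230456  ]), 'ee_rot': array([-6.18188175e-04,  7.96675210e-01, -6.04406982e-01, -6.53711966e-04]), 'contact_force': array([-0.65157804, -0.018389  , -1.31451801]), 'moment': array([ 0.02384548, -0.003311  , -0.00182317]), 'width': 0.08552721363819919}
scene {'fx': 362.1277776934479, 'fy': 362.1277776934479, 'cx': 323.8807410774867, 'cy': 199.4441688657863, 'camera_from_world': array([[-0.76311536,  0.64625975,  0.00180881,  0.40261579],
       [-0.38071911, -0.45181822,  0.80679195,  0.15152462],
       [ 0.52221442,  0.61498669,  0.59083286, -1.33112541],
       [ 0.        ,  0.        ,  0.        ,  1.        ]])}
top {'fx': 517.2481421335679, 'fy': 517.2481421335679, 'cx': 317.18754075218516, 'cy': 194.2048054504874, 'camera_from_world': array([[ 9.18348680e-04, -9.99998810e-01, -1.23983370e-03,
        -1.14904817e-02],
       [ 9.95347161e-01,  7.94618232e-04,  9.63503940e-02,
        -5.68387556e-01],
       [-9.63492941e-02, -1.32254821e-03,  9.95346706e-01,
        -1.62957532e+00],
       [ 0.00000000e+00,  0.00000000e+00,  0.00000000e+00,
         1.00000000e+00]])}
wrist {'fx': 357.1571528689836, 'fy': 357.1571528689836, 'cx': 320.97290107383947, 'cy': 204.62709200712277, 'camera_from_world': array([[ 0.26941701, -0.96302237, -0.00154614, -0.57542641],
       [ 0.92931669,  0.26040782, -0.2618363 ,  0.03299405],
       [ 0.25255684,  0.0691063 ,  0.96511106, -0.37816734],
       [ 0.        ,  0.        ,  0.        ,  1.        ]])}
```

View pics/scene0.png

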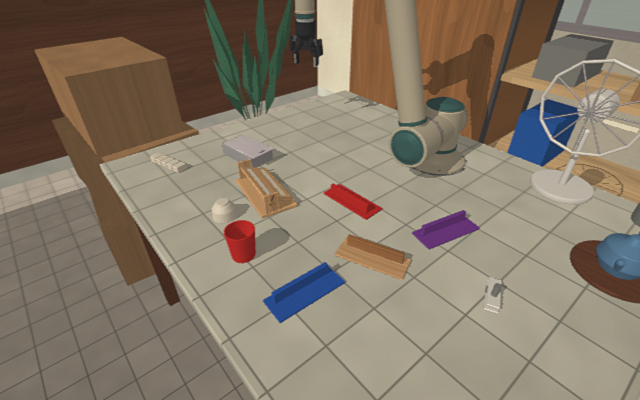

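View pics/top0.png

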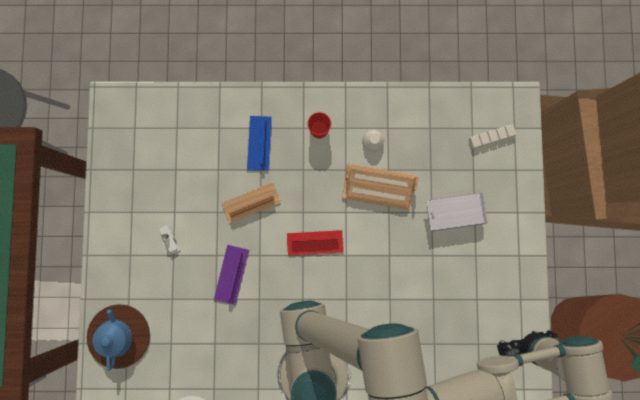

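View pics/wrist0.png

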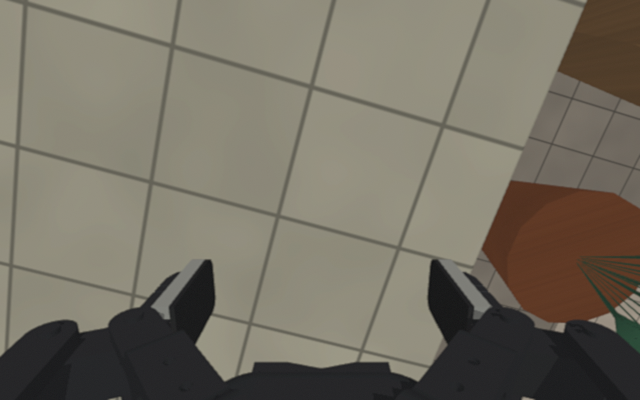

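```bash
python3 - <<'E'
import cv2,numpy as np
t=cv2.imread("pics/top0.png")
a=cv2.resize(t[170:235,210:290],None,fx=5,fy=5,interpolation=cv2.INTER_CUBIC)
b=cv2.resize(t[155:220,335:425],None,fx=4.4,fy=5,interpolation=cv2.INTER_CUBIC)
b=cv2.resize(t[155:220,340:420],None,fx=5,fy=5,interpolation=cv2.INTER_CUBIC)
cv2.imwrite("pics/crop0.png",np.hstack([a,b]))
s=cv2.imread("pics/scene0.png")
cv2.imwrite("pics/crop1.png",cv2.resize(s[150:280,220:420],None,fx=4,fy=4,interpolation=cv2.INTER_CUBIC))
E
```

```text
(no output)
```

View pics/crop0.png

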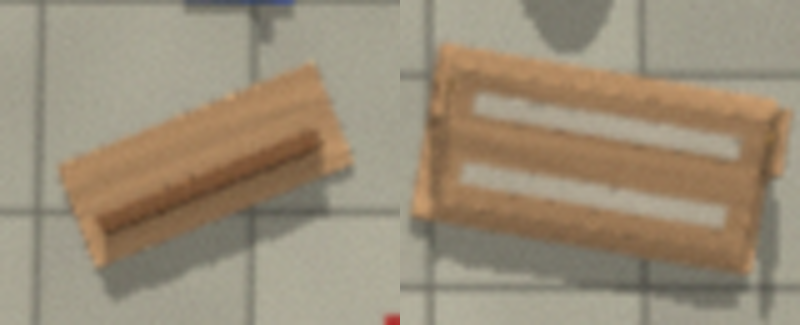

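View pics/crop1.png

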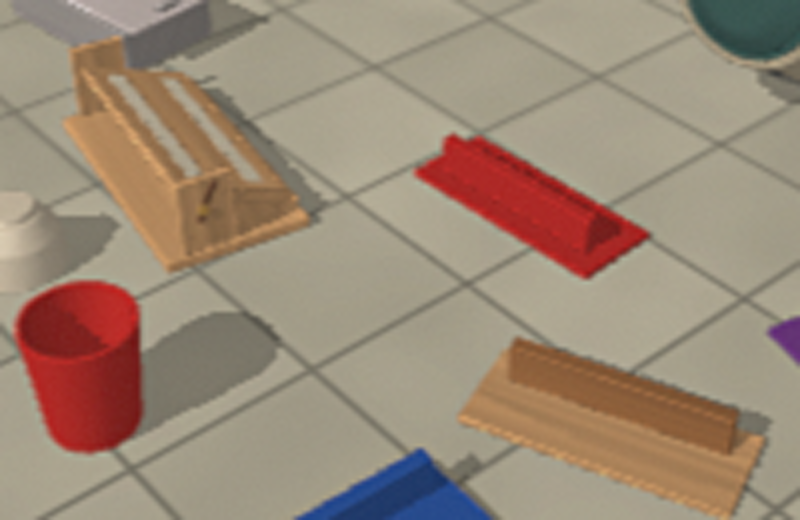

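Candidates shaped like the facing in the top view: bamboo (251,203), blue (259,143), purple (231,274), red (315,243). Only the bamboo one at (251,203) isn't an excluded colour. The enlarged crops confirm it: natural bamboo, with its ledge offset to the robot side. The rack with its two pale strips is at (380,187).

```bash
cat > h.py <<'E'
import numpy as np,cv2
from rig import manip
from scipy.spatial.transform import Rotation as R
def ray(c,u,v):
    T=c["camera_from_world"];Rm=T[:3,:3];o=-Rm.T@T[:3,3]
    d=Rm.T@np.array([(u-c["cx"])/c["fx"],-(v-c["cy"])/c["fy"],-1.]);return o,d
def onz(c,u,v,z):
    o,d=ray(c,u,v);return o+d*(z-o[2])/d[2]
def proj(c,P):
    P=np.atleast_2d(P);T=c["camera_from_world"];q=P@T[:3,:3].T+T[:3,3]
    return np.c_[c["cx"]+c["fx"]*q[:,0]/-q[:,2], c["cy"]-c["fy"]*q[:,1]/-q[:,2]]
def toolR(s):
    w,x,y,z=s["ee_rot"];return R.from_quat([x,y,z,w]).as_matrix()
E
python3 - <<'E'
from h import *
c=manip.calibration("top")
for p in [(60,165),(312,62),(352,163),(100,267)]: print(onz(c,p[0]/5+210,p[1]/5+170,.007).round(4))
m=np.mean([onz(c,p[0]/5+210,p[1]/5+170,.007) for p in [(60,165),(312,62),(352,163),(100,267)]],0);print("mid",m)
for p in [(45-5,45),(790-400,107),(350,270),(15,215)]: print("rack",onz(c,p[0]/5+340,p[1]/5+155,.03).round(3))
s=manip.get_state();print(toolR(s).round(3))
cw=manip.calibration("wrist")["camera_from_world"]; print("cam in tool",toolR(s).T@(-cw[:3,:3].T@cw[:3,3]-s["position"]), (cw[:3,:3]@toolR(s)).round(3))
E
```

```text
[0.5415 0.2973 0.007 ]
[0.6088 0.1347 0.007 ]
[0.543  0.1081 0.007 ]
[0.4755 0.2702 0.007 ]
mid [0.54220277 0.20257255 0.007     ]
rack [ 0.666 -0.11   0.03 ]
rack [ 0.626 -0.334  0.03 ]
rack [ 0.521 -0.307  0.03 ]
rack [ 0.556 -0.094  0.03 ]
[[ 0.269 -0.963 -0.   ]
 [-0.963 -0.269  0.001]
 [-0.001 -0.    -1.   ]]
cam in tool [ 0.0012234  -0.06715084 -0.14219737] [[ 1.    -0.    -0.   ]
 [ 0.    -0.965  0.262]
 [-0.    -0.262 -0.965]]
```

```bash
cat >> h.py <<'E'
def rows(target,heading,n,nt,tmax=None,op=1):
    """plan n rows from current state, turning in first nt rows"""
    s=manip.get_state();Rm=toolR(s);p=s["position"].copy()
    h0=np.arctan2(Rm[1,0],Rm[0,0]);dh=heading-h0;out=[]
    step=(np.array(target)-p)/n;
    for i in range(n):
        Ry=R.from_euler('z',h0+ (dh*min(i,nt)/nt if nt else 0)).as_matrix()@np.diag([1,-1,-1])
        d=Ry.T@step
        out.append([op,*[float(round(v,4)) for v in d],round(-dh/nt,3) if nt and i<nt else 0])
    for r in out: print(r)
    print("heading",h0)
E
python3 -c "
from h import *
rows((.529,.197,.17),.392,16,10)"
```

```text
[1, -0.0389, -0.0352, 0.0038, np.float64(-0.169)]
[1, -0.0324, -0.0412, 0.0038, np.float64(-0.169)]
[1, -0.025, -0.0461, 0.0038, np.float64(-0.169)]
[1, -0.0169, -0.0496, 0.0038, np.float64(-0.169)]
[1, -0.0083, -0.0517, 0.0038, np.float64(-0.169)]
[1, 0.0005, -0.0524, 0.0038, np.float64(-0.169)]
[1, 0.0093, -0.0516, 0.0038, np.float64(-0.169)]
[1, 0.0178, -0.0493, 0.0038, np.float64(-0.169)]
[1, 0.0259, -0.0456, 0.0038, np.float64(-0.169)]
[1, 0.0332, -0.0406, 0.0038, np.float64(-0.169)]
[1, 0.0395, -0.0344, 0.0038, 0]
[1, 0.0395, -0.0344, 0.0038, 0]
[1, 0.0395, -0.0344, 0.0038, 0]
[1, 0.0395, -0.0344, 0.0038, 0]
[1, 0.0395, -0.0344, 0.0038, 0]
[1, 0.0395, -0.0344, 0.0038, 0]
heading -1.2980171513937957
```

Call:
{"op": "send_rows", "data": {"increments": [[1, -0.039, -0.035, 0, -0.169], [1, -0.032, -0.041, 0, -0.169], [1, -0.025, -0.046, 0, -0.169], [1, -0.017, -0.05, 0, -0.169], [1, -0.008, -0.052, 0, -0.169], [1, 0, -0.052, 0, -0.169], [1, 0.009, -0.052, 0, -0.169], [1, 0.018, -0.049, 0, -0.169]], "squeeze": 20}}

```text
clock: 1.15
position: [0.3421, -0.1769, 0.2313]
ee_rot: [0.0, 1.0, 0.03, 0.0]
contact_force: [1.4, 0.2, 0.2]
width: 0.0854
```

```bash
python3 -c "
from h import *
rows((.529,.197,.17),.392,8,2)"
```

```text
[1, 0.0261, -0.0453, 0.0077, np.float64(-0.166)]
[1, 0.0332, -0.0403, 0.0077, np.float64(-0.166)]
[1, 0.0394, -0.0343, 0.0077, 0]
[1, 0.0394, -0.0343, 0.0077, 0]
[1, 0.0394, -0.0343, 0.0077, 0]
[1, 0.0394, -0.0343, 0.0077, 0]
[1, 0.0394, -0.0343, 0.0077, 0]
[1, 0.0394, -0.0343, 0.0077, 0]
heading 0.05909070969664346
```

Call:
{"op": "send_rows", "data": {"increments": [[0.6, 0.026, -0.045, 0.008, -0.166], [0.6, 0.033, -0.04, 0.008, -0.166], [0.6, 0.039, -0.034, 0.008, 0], [0.6, 0.039, -0.034, 0.008, 0], [0.6, 0.039, -0.034, 0.008, 0], [0.6, 0.039, -0.034, 0.008, 0], [0.6, 0.039, -0.034, 0.008, 0], [0.6, 0.039, -0.034, 0.005, 0]]}}

```text
clock: 2.15
position: [0.5289, 0.1927, 0.1695]
ee_rot: [0.0, 0.981, 0.192, -0.0]
contact_force: [1.0, -1.0, 0.9]
width: 0.0514
```

```bash
python3 - <<'E'
from h import *
s=manip.get_state();c=manip.calibration("wrist");im=manip.get_image("wrist")
print(s["position"],s["qd"].round(3),s["clock"]);np.save("c1.npy",c,allow_pickle=True)
cv2.imwrite("pics/w1.png",im[:,:,::-1])
E
```

```text
[0.52894556 0.19269573 0.16953944] [ 0.601  0.453 -0.564 -0.006  0.094  0.6  ] 2.15
```

View pics/w1.png

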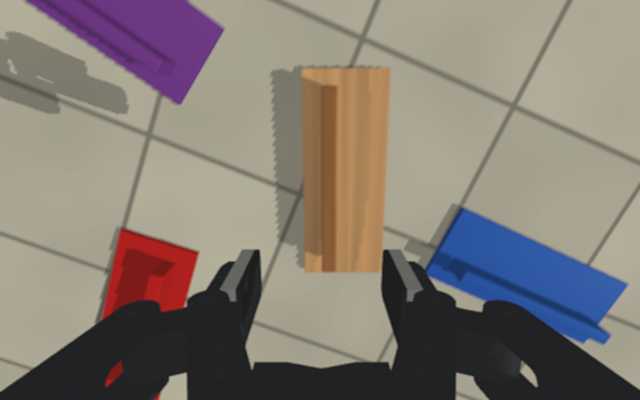

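```bash
python3 - <<'E'
from h import *
s=manip.get_state();c=manip.calibration("wrist");im=manip.get_image("wrist")
print(s["position"],s["qd"].round(3),s["clock"]);np.save("c1.npy",c,allow_pickle=True)
cv2.imwrite("pics/w2.png",im[:,:,::-1])
cv2.imwrite("pics/w2c.png",cv2.resize(im[50:300,280:410,::-1],None,fx=2.4*2/2,fy=2.4,interpolation=cv2.INTER_CUBIC))
E
```

```text
[0.5323839  0.19862491 0.16893093] [-0.056 -0.04   0.054 -0.049  0.013 -0.11 ] 2.2
```

View pics/w2c.png

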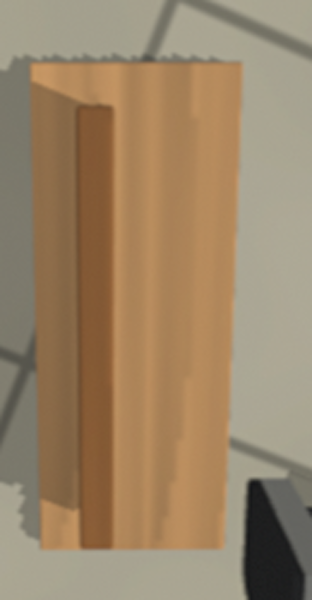

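```bash
python3 - <<'E'
from h import *
c=np.load("c1.npy",allow_pickle=True).item()
f=lambda p,z:onz(c,p[0]/2.4+280,p[1]/2.4+50,z)
C=[f(p,.007) for p in [(30,62),(243,62),(224,548),(40,548)]]
L=[f(p,.037) for p in [(78,105),(113,105),(112,548),(80,548)]]
print(np.round(C,4),np.round(L,4))
m=np.mean(C,0);print(m,np.mean(L,0))
yv=C[0]+C[1]-C[2]-C[3];yv=-yv;print("len",np.linalg.norm(yv)/2,"heading x",np.arctan2(yv[1],yv[0])-np.pi/2)
yl=-(L[0]+L[1]-L[2]-L[3]);print(np.linalg.norm(yl)/2,np.arctan2(yl[1],yl[0])-np.pi/2)
xv=C[1]-C[0]+C[2]-C[3];print(np.linalg.norm(xv)/2,np.arctan2(xv[1],xv[0]))
h=np.arctan2(yv[1],yv[0])-np.pi/2
print("ledge mid from board", m[:2]-.014*np.array([np.cos(h),np.sin(h)]))
print(manip.get_state()["position"]); Rm=toolR(manip.get_state());print(np.arctan2(Rm[1,0],Rm[0,0]),Rm[:,2])
E
```

```text
[[0.4786 0.2741 0.007 ]
 [0.5447 0.3012 0.007 ]
 [0.6127 0.1358 0.007 ]
 [0.5463 0.1089 0.007 ]] [[0.4995 0.2665 0.037 ]
 [0.5094 0.2706 0.037 ]
 [0.5659 0.1331 0.037 ]
 [0.5555 0.1289 0.037 ]]
[0.54558145 0.20500409 0.007     ] [0.5325675 0.1997852 0.037    ]
len 0.1786532836591522 heading x -2.7520540999482836
0.1485779454344965 -2.753468482426113
0.07156134900051028 0.38642519915644713
ledge mid from board [0.55853263 0.21032076]
[0.53054607 0.1953495  0.16905601]
0.3898334239436314 [ 6.05523607e-04  2.14592025e-03 -9.99997514e-01]
```

Call:
{"op": "send_rows", "data": {"increments": [[0.5, 0.0035, -0.003, 0.03, 0], [0.5, 0, 0, 0.04, 0], [0.5, 0, 0, 0.04, 0], [0.5, 0, 0, 0.025, 0], [0.5, 0, 0, 0.008, 0], [0.5, 0, 0, 0, 0]]}}

```text
clock: 3.0
position: [0.5308, 0.1949, 0.0273]
ee_rot: [0.0, 0.981, 0.192, -0.0]
contact_force: [0.3, 0.2, -0.7]
width: 0.0425
```

```bash
python3 - <<'E'
from h import *
s=manip.get_state();c=manip.calibration("wrist");im=manip.get_image("wrist")
print(s["position"],s["qd"].round(3),s["clock"])
cv2.imwrite("pics/w3.png",im[:,:,::-1])
E
```

```text
[0.53077428 0.19487277 0.0273249 ] [ 0.004 -0.02  -0.022  0.001  0.003 -0.001] 3.0
```

View pics/w3.png

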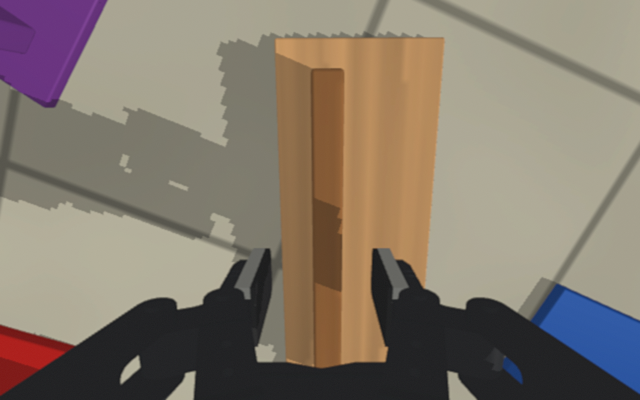

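Call:
{"op": "send_rows", "data": {"increments": [[0.4, 0.0035, -0.004, 0.003, 0], [0.3, 0, 0, 0, 0], [0.1, 0, 0, 0, 0], [0, 0, 0, 0, 0], [0, 0, 0, 0, 0], [0, 0, 0, 0, 0]], "squeeze": 25}}

```text
clock: 3.8
position: [0.5329, 0.2005, 0.0249]
ee_rot: [-0.0, 0.981, 0.192, 0.0]
contact_force: [-0.7, 1.2, 5.5]
width: 0.0107
```

Call:
{"op": "send_rows", "data": {"increments": [[0, 0, 0, -0.02, 0], [0, 0, 0, -0.04, 0], [0, 0, 0, -0.04, 0], [0, 0, 0, -0.02, 0], [0, 0, 0, 0, 0]]}}

```text
clock: 4.42
position: [0.5334, 0.2003, 0.1453]
ee_rot: [0.0, 0.981, 0.192, 0.001]
contact_force: [-0.2, 0.9, -1.3]
width: 0.0115
```

```bash
python3 - <<'E'
from h import *
s=manip.get_state();c=manip.calibration("wrist");im=manip.get_image("wrist")
print(s["position"],s["qd"].round(3),s["clock"],s["width"],s["contact_force"])
cv2.imwrite("pics/w4.png",im[:,:,::-1])
cv2.imwrite("pics/s4.png",manip.get_image("scene")[:,:,::-1])
rows((.59,-.10,.25),-.177,6,4)
E
```

```text
[0.5333536  0.20033963 0.14528894] [-0.     0.03   0.048  0.001 -0.01   0.001] 4.425 0.011502612765954762 [-0.23081288  0.89406385 -1.32795062]
[1, -0.0098, 0.05, -0.0178, np.float64(0.141)]
[1, -0.0027, 0.0509, -0.0178, np.float64(0.141)]
[1, 0.0045, 0.0507, -0.0178, np.float64(0.141)]
[1, 0.0115, 0.0496, -0.0178, np.float64(0.141)]
[1, 0.0184, 0.0475, -0.0178, 0]
[1, 0.0184, 0.0475, -0.0178, 0]
heading 0.3859129577477394
```

View pics/w4.png

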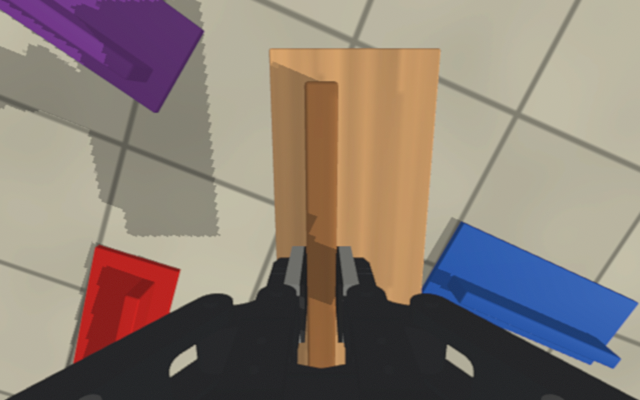

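View pics/s4.png

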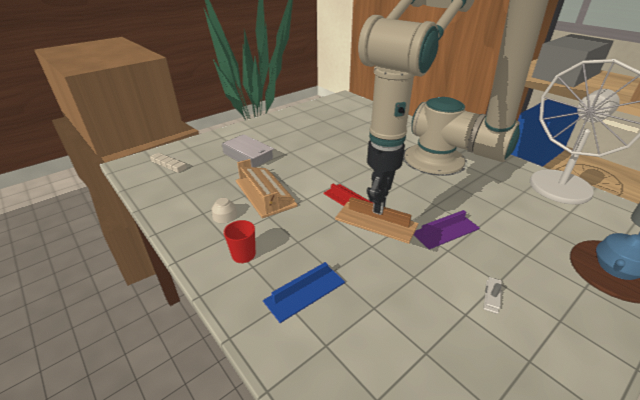

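```bash
python3 - <<'E'
from h import *
rows((.40,-.19,.28),-.177,8,5)
E
```

```text
[1, -0.0336, 0.039, -0.0171, np.float64(0.113)]
[1, -0.029, 0.0425, -0.0171, np.float64(0.113)]
[1, -0.0241, 0.0455, -0.0171, np.float64(0.113)]
[1, -0.0188, 0.0479, -0.0171, np.float64(0.113)]
[1, -0.0133, 0.0497, -0.0171, np.float64(0.113)]
[1, -0.0076, 0.0509, -0.0171, 0]
[1, -0.0076, 0.0509, -0.0171, 0]
[1, -0.0076, 0.0509, -0.0171, 0]
heading 0.3859129577477394
```

Call:
{"op": "send_rows", "data": {"increments": [[0, -0.017, 0.02, -0.02, 0.056], [0, -0.03, 0.036, -0.025, 0.1], [0, -0.028, 0.04, -0.025, 0.113], [0, -0.022, 0.043, -0.02, 0.113], [0, -0.018, 0.045, -0.02, 0.113], [0, -0.012, 0.045, -0.015, 0.068], [0, -0.008, 0.045, -0.01, 0], [0, -0.008, 0.045, 0, 0]]}}

```text
clock: 5.52
position: [0.4056, -0.1346, 0.2784]
ee_rot: [-0.0, 0.996, -0.088, -0.001]
contact_force: [-0.2, 0.1, -1.3]
width: 0.0115
```

Call:
{"op": "send_rows", "data": {"increments": [[0, -0.006, 0.035, 0, 0], [0, -0.005, 0.02, 0, 0], [0, 0, 0, 0, 0], [0, 0, 0, 0, 0]]}}

```text
clock: 6.02
position: [0.3857, -0.1848, 0.2782]
ee_rot: [-0.001, 0.996, -0.088, -0.001]
contact_force: [-0.1, 0.6, -0.5]
width: 0.0114
```

```bash
python3 - <<'E'
from h import *
s=manip.get_state();c=manip.calibration("wrist");im=manip.get_image("wrist")
print(s["position"],s["qd"].round(3),s["clock"],s["width"],s["contact_force"]);np.save("c5.npy",c,allow_pickle=True)
Rm=toolR(s);print(np.arctan2(Rm[1,0],Rm[0,0]))
cv2.imwrite("pics/w5.png",im[:,:,::-1])
E
```

```text
[ 0.38567845 -0.18479285  0.27821289] [ 0.017 -0.007 -0.006 -0.003  0.003 -0.002] 6.025 0.011364818741174032 [-0.14658198  0.63803662 -0.54589238]
-0.17708567274204162
```

View pics/w5.png

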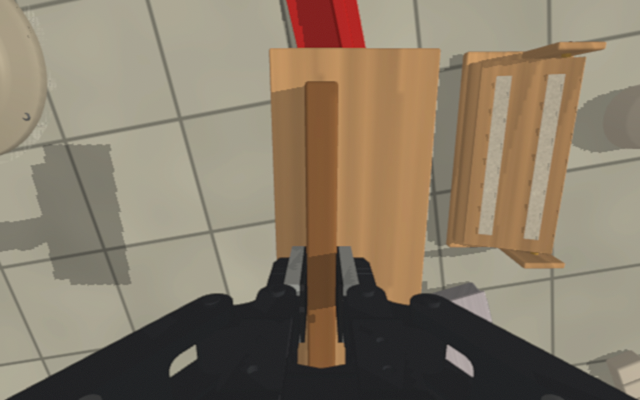

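```bash
python3 - <<'E'
import cv2
im=cv2.imread("pics/w5.png");cv2.imwrite("pics/w5c.png",cv2.resize(im[35:275,435:615],None,fx=2.5,fy=2.5,interpolation=cv2.INTER_CUBIC))
s=cv2.imread("pics/scene0.png");cv2.imwrite("pics/s0c.png",cv2.resize(s[152:222,228:303],None,fx=8,fy=8,interpolation=cv2.INTER_CUBIC))
t=cv2.imread("pics/top0.png");cv2.imwrite("pics/t0c.png",cv2.resize(t[155:220,335:425],None,fx=8,fy=8,interpolation=cv2.INTER_CUBIC))
E
```

```text
(no output)
```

View pics/w5c.png

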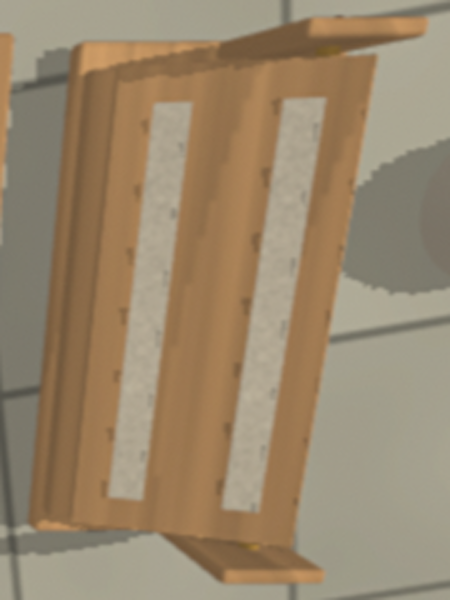

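View pics/s0c.png

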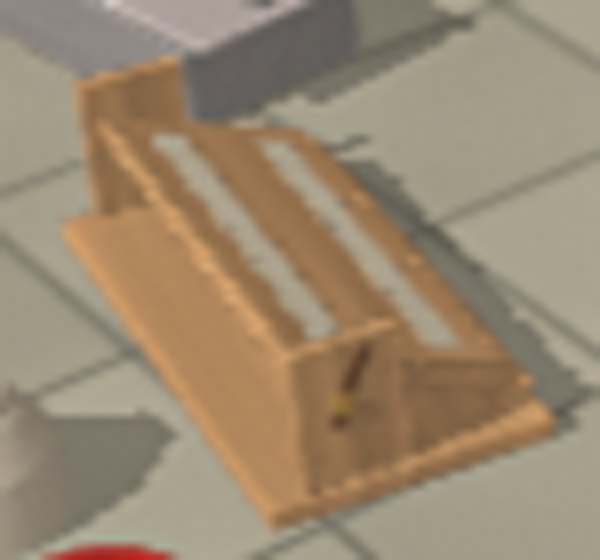

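View pics/t0c.png

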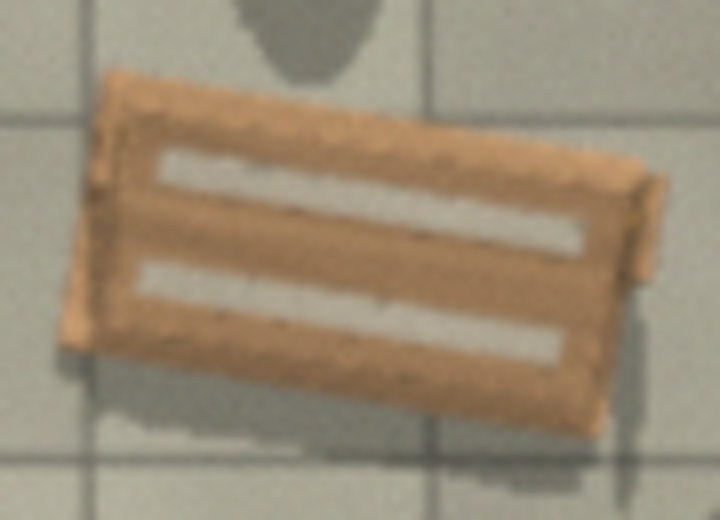

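```bash
cat > fit.py <<'E'
from h import *
from scipy.optimize import least_squares
cw=np.load("c5.npy",allow_pickle=True).item();ct=manip.calibration("top");cs=manip.calibration("scene")
W=lambda L:np.array(L)/2.5+[435,35]; T=lambda L:np.array(L)/8+[335,155]; S=lambda L:np.array(L)/8+[228,152]
# order: low-x+y, high-x+y, high-x-y, low-x-y
obs=[(cw,'tl',W([(153,102),(193,103),(144,500),(108,497)])),(cw,'th',W([(284,98),(327,98),(260,512),(221,508)])),
(cw,'bed',W([(118,80),(377,55),(293,548),(72,524)])),(cw,'baselow',W([(78,44),(32,527)])),
(ct,'th',T([(158,183),(163,150),(584,222),(580,253)])),(ct,'tl',T([(134,290),(140,262),(564,333),(558,362)])),
(ct,'base',T([(60,345),(105,72),(640,160),(597,437)])),
(cs,'th',S([(335,325),(305,335),(150,137),(183,133)])),(cs,'tl',S([(460,343),(430,347),(262,143),(293,140)])),
(cs,'base3',S([(552,410),(272,514),(65,225)]))]
q=np.array([[-1,1],[1,1],[1,-1],[-1,-1]])
def model(p):
    x,y,yaw,sl,bx,bz,a1,a2,w,l=p
    Rz=R.from_euler('z',yaw).as_matrix();Rb=Rz@R.from_euler('y',-sl).as_matrix()
    o=np.array([x,y,0]);bm=o+Rz@[bx,0,bz]
    B=lambda X:bm+np.c_[X,np.zeros(len(X))]@Rb.T
    base=o+np.c_[q*[.058,.112],np.full(4,.012)]@Rz.T
    return dict(tl=B(q*[w,l]-[a1,0]),th=B(q*[w,l]+[a2,0]),bed=B(q*[.045,.1]),base=base,baselow=base[[0,3]],base3=base[:3]),bm,Rb
def res(p):
    M,_,_=model(p);r=[]
    for c,k,o in obs:
        r.append((proj(c,M[k])-o).ravel()*(1 if c is cw else 1.5))
    return np.concatenate(r)
f=least_squares(res,[.59,-.21,-.177,.4,0,.045,.023,.023,.006,.08],loss='soft_l1')
print(f.x.round(4)); M,bm,Rb=model(f.x)
for c,k,o in obs: print(k,(proj(c,M[k])-o).round(1).tolist())
print("bed_mid",bm.round(4)); J=np.linalg.inv(f.jac.T@f.jac);print(np.sqrt(np.diag(J)).round(4))
np.savez("rack.npz",bm=bm,Rb=Rb,yaw=f.x[2],sl=f.x[3])
E
python3 fit.py
```

```text
[ 0.5963 -0.2103 -0.1701  0.3536 -0.004   0.0465  0.0235  0.0228  0.0072
  0.0846]
tl [[-0.7, 0.6], [-0.9, -0.3], [-1.2, -0.1], [-0.6, -0.3]]
th [[-0.6, 0.4], [-0.5, -0.1], [-0.6, -0.0], [0.0, 0.0]]
bed [[-0.3, -6.1], [1.0, -1.0], [-0.1, 0.6], [-1.0, 0.0]]
baselow [[-2.0, -1.5], [-1.5, 2.3]]
th [[-0.4, -1.0], [-0.2, -1.2], [0.1, -1.2], [-0.3, -0.7]]
tl [[0.0, -0.4], [0.1, -1.2], [-0.4, -1.1], [-0.5, -0.4]]
base [[-0.8, -0.3], [-0.6, -1.2], [0.7, -0.5], [0.6, -0.0]]
th [[1.0, 1.6], [0.3, 0.4], [-1.3, -1.2], [-1.2, -0.5]]
tl [[-0.8, -0.5], [-1.3, -1.0], [-2.1, -1.2], [-2.0, -0.6]]
base3 [[-0.2, -0.3], [-1.3, -1.1], [-1.6, -1.6]]
bed_mid [ 0.5924 -0.2096  0.0465]
[0.001  0.0004 0.0035 0.0308 0.0013 0.0011 0.0009 0.0008 0.0004 0.0004]
```

```bash
python3 - <<'E'
from h import *
rows((.576,-.207,.115),-.170,6,1)
E
```

```text
[1, 0.0319, -0.0019, 0.0272, np.float64(-0.006)]
[1, 0.0319, -0.0017, 0.0272, 0]
[1, 0.0319, -0.0017, 0.0272, 0]
[1, 0.0319, -0.0017, 0.0272, 0]
[1, 0.0319, -0.0017, 0.0272, 0]
[1, 0.0319, -0.0017, 0.0272, 0]
heading -0.1763786735981323
```

Call:
{"op": "send_rows", "data": {"increments": [[0, 0.02, -0.001, 0, -0.006], [0, 0.036, -0.002, 0.01, 0], [0, 0.04, -0.002, 0.025, 0], [0, 0.04, -0.002, 0.035, 0], [0, 0.036, -0.002, 0.045, 0], [0, 0.02, -0.001, 0.035, 0], [0, 0, 0, 0.013, 0], [0, 0, 0, 0, 0]]}}

```text
clock: 7.08
position: [0.5765, -0.2075, 0.1152]
ee_rot: [-0.0, 0.996, -0.085, -0.001]
contact_force: [-0.4, 0.8, -0.7]
width: 0.011
```

```bash
python3 - <<'E'
from h import *
s=manip.get_state();print(s["position"],s["qd"].round(3),s["clock"],s["width"],s["contact_force"]);Rm=toolR(s);print(np.arctan2(Rm[1,0],Rm[0,0]))
w=manip.get_image("wrist")[:,:,::-1];t=manip.get_image("top")[:,:,::-1]; sc=manip.get_image("scene")[:,:,::-1]
cv2.imwrite("pics/w6.png",w);cv2.imwrite("pics/t6.png",np.hstack([cv2.resize(t[140:230,330:430],None,fx=4,fy=4),cv2.resize(sc[130:220,220:320],None,fx=4,fy=4)]))
s=manip.get_state();print(s["position"],s["contact_force"])
E
```

```text
[ 0.57650588 -0.20750543  0.11521267] [-0.01  -0.043 -0.024 -0.     0.006  0.001] 7.075 0.01097964705001497 [-0.39476548  0.78326372 -0.69002859]
-0.16992921003120662
[ 0.57733408 -0.20871077  0.11808912] [-0.22896629 -0.52255207 -1.46686962]
```

View pics/w6.png

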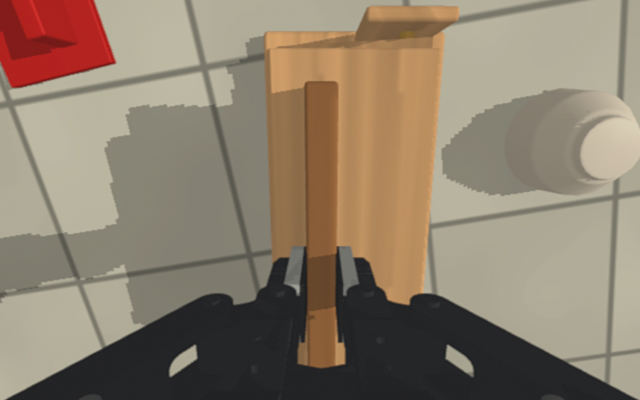

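View pics/t6.png

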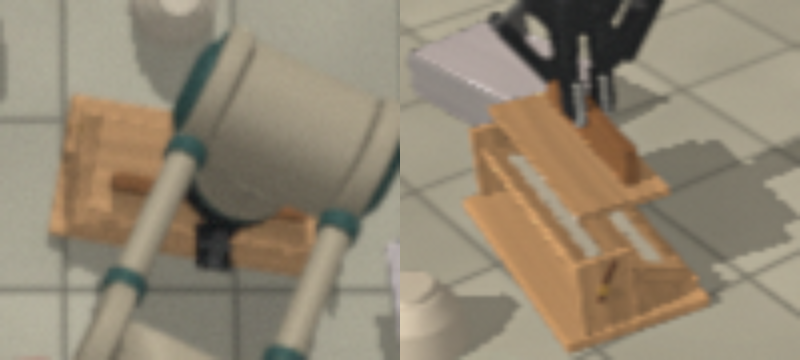

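```bash
python3 - <<'E'
from h import *
s=manip.get_state();c=manip.calibration("wrist");Rm=toolR(s)
for u,v in [(268,49),(441,48)]:
    print((Rm.T@(onz(c,u,v,s["position"][2]-.0249+.007)-s["position"])).round(4))
for u,v in [(306,82),(338,82)]:
    print((Rm.T@(onz(c,u,v,s["position"][2]-.0249+.037)-s["position"])).round(4))
E
```

```text
[-0.0207 -0.0891  0.0178]
[ 0.0511 -0.0895  0.018 ]
[-0.0039 -0.0742 -0.0122]
[ 0.0071 -0.0742 -0.0122]
```

Call:
{"op": "send_rows", "data": {"increments": [[0, 0, 0, 0.01, 0], [0, 0, 0, 0.01, 0], [0, 0, 0, 0.004, 0], [0, 0, 0, 0, 0]]}}

```text
clock: 7.72
position: [0.5763, -0.2084, 0.0917]
ee_rot: [-0.0, 0.996, -0.085, -0.001]
contact_force: [-0.6, 0.5, -0.9]
width: 0.0112
```

Call:
{"op": "send_rows", "data": {"increments": [[0, 0, 0, 0.002, 0], [0, 0, 0, 0.001, 0], [0, 0, 0, 0.001, 0], [0, 0, 0, 0, 0]]}}

```text
clock: 8.22
position: [0.5768, -0.2085, 0.0883]
ee_rot: [0.0, 0.996, -0.085, -0.0]
contact_force: [-0.1, -0.3, -1.0]
width: 0.0111
```

Call:
{"op": "send_rows", "data": {"increments": [[0, 0, -0.001, 0.001, 0], [0, 0, 0, 0.001, 0], [0, 0, 0, 0.001, 0], [0, 0, 0, 0.001, 0], [0, 0, 0, 0, 0]]}}

```text
clock: 8.85
position: [0.5769, -0.2075, 0.0842]
ee_rot: [0.0, 0.996, -0.085, -0.0]
contact_force: [-0.2, -0.6, -1.1]
width: 0.0112
```

Call:
{"op": "send_rows", "data": {"increments": [[0, -0.0003, 0, 0.001, 0], [0, -0.0003, 0, 0.001, 0], [0, -0.0003, 0, 0.001, 0], [0, 0, 0, 0, 0]]}}

```text
clock: 9.35
position: [0.5763, -0.2074, 0.0822]
ee_rot: [0.0, 0.996, -0.085, 0.001]
contact_force: [-2.0, -0.4, 4.0]
width: 0.0112
```

Call:
{"op": "send_rows", "data": {"increments": [[0, -0.0006, 0, 0.001, 0], [0, -0.0006, 0, 0.001, 0], [0, 0, 0, 0, 0]]}}

```text
clock: 9.72
position: [0.5755, -0.2073, 0.0808]
ee_rot: [0.0, 0.996, -0.085, 0.001]
contact_force: [-1.6, 0.8, 8.6]
width: 0.0112
```

Call:
{"op": "send_rows", "data": {"increments": [[0, -0.0006, 0, 0.001, 0], [0, -0.0006, 0, 0.001, 0], [0, 0, 0, 0, 0]]}}

```text
clock: 10.1
position: [0.5749, -0.2072, 0.0794]
ee_rot: [0.0, 0.996, -0.085, 0.002]
contact_force: [-2.0, 1.6, 10.2]
width: 0.0115
```

```bash
python3 - <<'E'
from h import *
s=manip.get_state();print(s["position"],s["width"],s["contact_force"],s["moment"])
w=manip.get_image("wrist")[:,:,::-1]; sc=manip.get_image("scene")[:,:,::-1]
cv2.imwrite("pics/w7.png",w);cv2.imwrite("pics/s7.png",cv2.resize(sc[120:220,220:330],None,fx=6,fy=6,interpolation=cv2.INTER_CUBIC))
E
```

```text
[ 0.57486773 -0.20719501  0.07936157] 0.011485309896083646 [-2.03201614  1.63861754 10.23309751] [ 0.15204056 -0.10301027 -0.00926094]
```

View pics/w7.png

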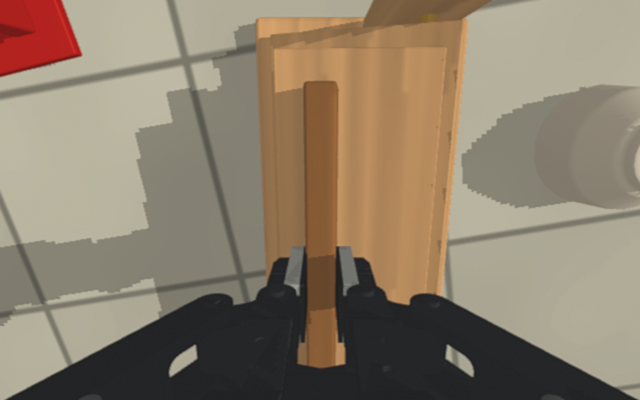

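View pics/s7.png

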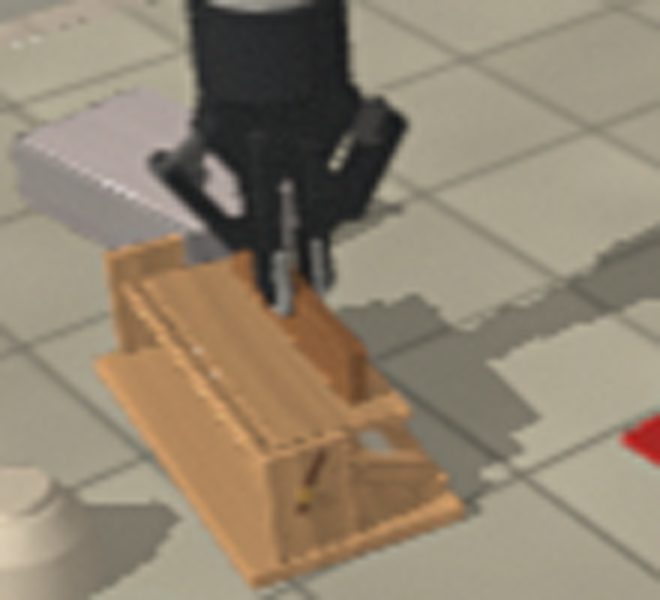

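Call:
{"op": "send_rows", "data": {"increments": [[0, -0.0005, 0, 0.001, 0], [0, -0.0005, 0, 0.001, 0], [0, 0, 0, 0, 0]], "squeeze": 20}}

```text
clock: 10.58
position: [0.5742, -0.2071, 0.0778]
ee_rot: [0.001, 0.996, -0.085, 0.002]
contact_force: [-2.4, 1.3, 12.6]
width: 0.0117
```

Call:
{"op": "send_rows", "data": {"increments": [[0, -0.0005, 0, 0.001, 0], [0, -0.0005, 0, 0.001, 0], [0, 0, 0, 0, 0]]}}

```text
clock: 10.95
position: [0.5735, -0.207, 0.0761]
ee_rot: [0.001, 0.996, -0.086, 0.003]
contact_force: [-1.8, 2.3, 13.2]
width: 0.0114
```

```bash
python3 - <<'E'
from h import *
s=manip.get_state();print(s["position"],s["width"],s["contact_force"],s["moment"])
w=manip.get_image("wrist")[:,:,::-1]; sc=manip.get_image("scene")[:,:,::-1]
cv2.imwrite("pics/w8.png",cv2.resize(w[0:350,230:490],None,fx=1.6,fy=1.6));cv2.imwrite("pics/s8.png",cv2.resize(sc[120:220,220:330],None,fx=6,fy=6,interpolation=cv2.INTER_CUBIC))
E
```

```text
[ 0.5734534  -0.20696359  0.07609982] 0.011444343389894971 [-1.78546628  2.27428704 13.23160606] [ 0.2275248  -0.25842012 -0.05231584]
```

View pics/w8.png

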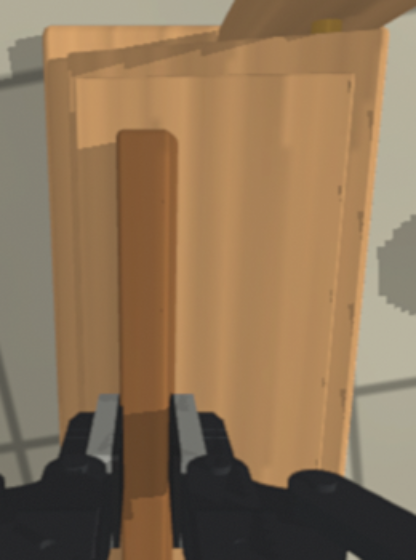

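View pics/s8.png

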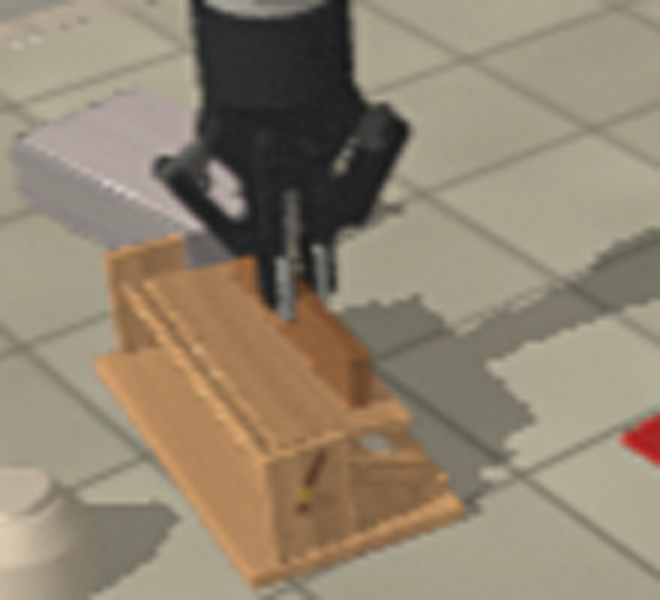

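Call:
{"op": "send_rows", "data": {"increments": [[0, -0.0005, 0, 0.001, 0], [0, -0.0004, 0, 0.001, 0], [0, -0.0004, 0, 0.001, 0], [0, 0, 0, 0, 0]]}}

```text
clock: 11.55
position: [0.5725, -0.2068, 0.0734]
ee_rot: [0.001, 0.996, -0.086, 0.003]
contact_force: [-2.8, 1.1, 14.1]
width: 0.0115
```

Call:
{"op": "send_rows", "data": {"increments": [[0, -0.0004, 0, 0.001, 0], [0, -0.0004, 0, 0.001, 0], [0, -0.0004, 0, 0.001, 0], [0, 0, 0, 0, 0]]}}

```text
clock: 12.05
position: [0.5719, -0.2067, 0.0715]
ee_rot: [0.001, 0.996, -0.086, 0.004]
contact_force: [-4.9, 3.8, 20.2]
width: 0.0113
```

```bash
python3 - <<'E'
from h import *
s=manip.get_state();print(s["position"],s["width"],s["contact_force"],s["moment"])
w=manip.get_image("wrist")[:,:,::-1]; sc=manip.get_image("scene")[:,:,::-1]
cv2.imwrite("pics/w9.png",cv2.resize(w[0:350,230:490],None,fx=1.6,fy=1.6));cv2.imwrite("pics/s9.png",cv2.resize(sc[120:220,220:330],None,fx=6,fy=6,interpolation=cv2.INTER_CUBIC))
E
```

```text
[ 0.57187831 -0.20673776  0.07154505] 0.011331126668593174 [-4.89129217  3.79076978 20.18246031] [ 0.34991722 -0.33119945 -0.0524653 ]
```

View pics/w9.png

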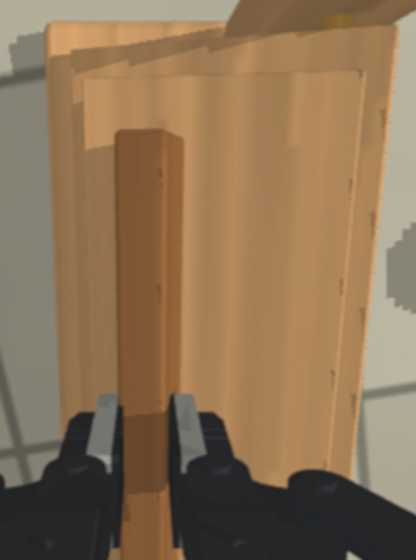

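View pics/s9.png

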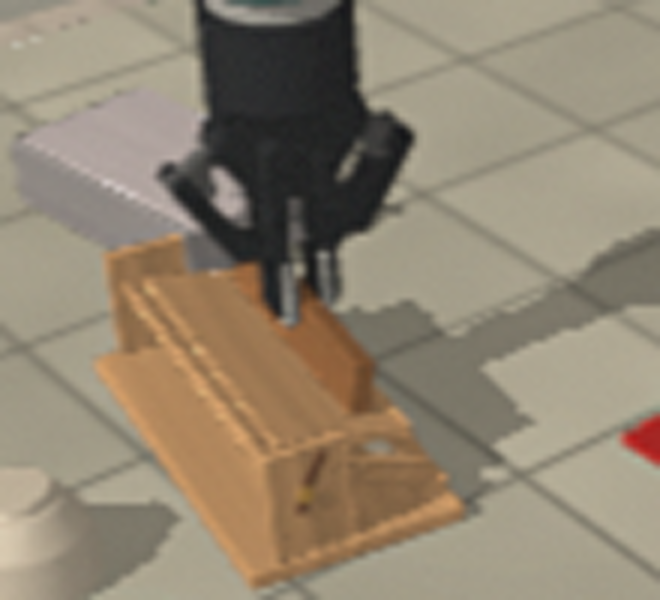

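```bash
cat > bfit.py <<'E'
from h import *
from scipy.optimize import least_squares
def bfit(c,pts,px,sigma=1.0):
    """fit board pose (x,y,z,yaw,tilt) ; weak prior on yaw"""
    r=np.load("rack.npz");bm=r["bm"]
    pts=np.array(pts);px=np.array(px)
    def pose(p): return R.from_euler('z',p[3]).as_matrix()@R.from_euler('y',-p[4]).as_matrix(),np.array(p[:3])
    def f(p):
        Rb,o=pose(p);return np.r_[(proj(c,o+pts@Rb.T)-px).ravel(),(p[3]+.17)/.02]
    s=least_squares(f,[*bm,-.17,.2]);Rb,o=pose(s.x)
    print("pose",s.x.round(4),"resid",s.fun.round(1),"sd",np.sqrt(np.diag(np.linalg.pinv(s.jac.T@s.jac))).round(4))
    print("in bed frame",(r["Rb"].T@(o-bm)).round(4),"tilt-slope",s.x[4]-r["sl"])
E
python3 - <<'E'
from bfit import *
c=manip.calibration("wrist")
A=[(-.036,.09,.007),(.036,.09,.007),(-.02,.075,.037),(-.008,.075,.037),(-.008,.075,.007)]
P=np.array([(83,78),(364,70),(116,130),(164,130),(182,139)])/1.6+[230,0]
bfit(c,A[:4],P[:4])
E
```

```text
pose [ 0.5928 -0.2106  0.0474 -0.1713  0.2123] resid [ 0.3  0.9 -0.1  0.2 -1.7 -0.2  1.5 -0.7 -0.1] sd [0.0006 0.0002 0.0011 0.0063 0.0115]
in bed frame [ 0.0008 -0.001   0.0006] tilt-slope -0.1412994017292356
```

Call:
{"op": "send_rows", "data": {"increments": [[0.15, 0, 0, -0.001, 0], [0.17, 0, 0, 0, 0]]}}

```text
clock: 12.4
position: [0.57, -0.2065, 0.0691]
ee_rot: [0.0, 0.996, -0.085, 0.001]
contact_force: [-0.8, -0.4, 1.0]
width: 0.0147
```

```bash
cat > look.py <<'E'
import sys
from bfit import *
n=sys.argv[1]
s=manip.get_state();c=manip.calibration("wrist");print(s["position"],s["width"],s["contact_force"],s["clock"]);np.save("cl.npy",c,allow_pickle=True)
w=manip.get_image("wrist")[:,:,::-1]; sc=manip.get_image("scene")[:,:,::-1]
a=cv2.resize(w[0:350,230:490],None,fx=1.6,fy=1.6);b=cv2.resize(sc[145:220,232:302],None,fx=5,fy=5,interpolation=cv2.INTER_CUBIC)
o=np.zeros((560,416+350,3),np.uint8);o[:,:416]=a;o[:375,416:]=b
cv2.imwrite(f"pics/l{n}.png",o)
E
python3 look.py 1
```

```text
[ 0.57000516 -0.20645314  0.06907153] 0.014727079360202773 [-0.79409    -0.43807007  0.9533707 ] 12.4
```

View pics/l1.png

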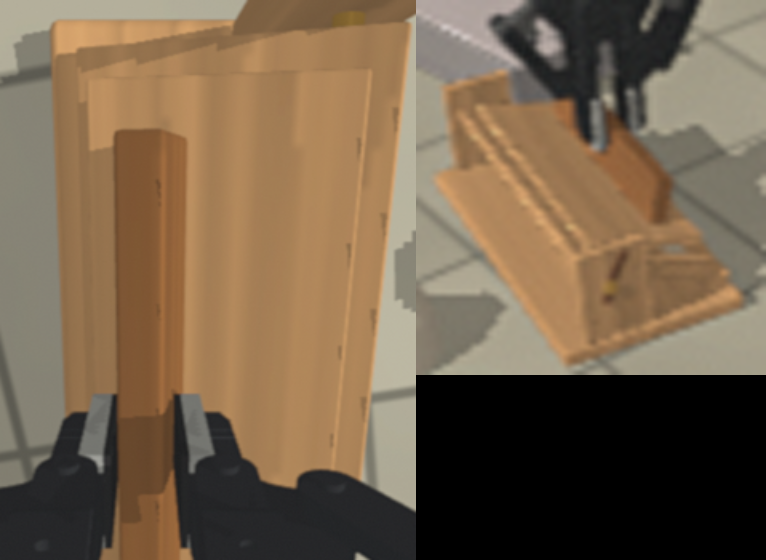

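Call:
{"op": "send_rows", "data": {"increments": [[0.19, -0.0006, 0, 0.0015, 0], [0.2, -0.0006, 0, 0.0015, 0], [0.2, 0, 0, 0.001, 0], [0.2, 0, 0, 0, 0]]}}

```text
clock: 13.0
position: [0.5679, -0.2059, 0.0639]
ee_rot: [-0.0, 0.996, -0.085, -0.0]
contact_force: [1.9, -0.5, -0.4]
width: 0.0173
```

```bash
python3 look.py 2
```

```text
[ 0.56786466 -0.20590675  0.06394881] 0.017301865343121815 [ 1.89185335 -0.49346024 -0.41277455] 13.0
```

View pics/l2.png

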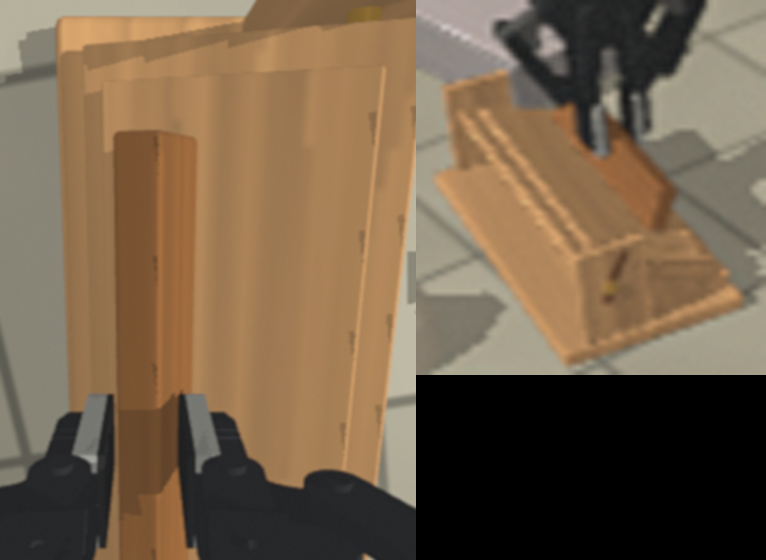

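```bash
python3 - <<'E'
from bfit import *
c=np.load("cl.npy",allow_pickle=True).item()
A=[(-.036,.09,.007),(.036,.09,.007),(-.02,.075,.037),(-.008,.075,.037),(-.008,.075,.007)]
P=np.array([(104,82),(384,66),(115,132),(157,133),(196,138)])/1.6+[230,0]
bfit(c,A[:4],P[:4]); 
r=np.load("rack.npz")
Q=np.array([(-.045,.1,0),(.045,.1,0)]);print((proj(c,r["bm"]+Q@r["Rb"].T)-[230,0])*1.6)
s=manip.get_state();print("grasp pt in bed frame",r["Rb"].T@(s["position"]+[0,0,.019]-r["bm"]))
w=cv2.imread("pics/l2.png");cv2.imwrite("pics/l2c.png",cv2.resize(w[0:250,30:416],None,fx=2,fy=2,interpolation=cv2.INTER_CUBIC))
E
```

```text
pose [ 0.5933 -0.211   0.042  -0.1712  0.3886] resid [ 0.6  1.  -0.2  0.2 -2.4  0.3  2.1 -1.2 -0.1] sd [0.0006 0.0002 0.001  0.0061 0.0125]
in bed frame [-0.0006 -0.0012 -0.0046] tilt-slope 0.035046984688680005
[[ 78.59554136  42.74525548]
 [434.78097377  12.55787425]]
grasp pt in bed frame [-0.01039857 -0.00057995  0.04295875]
```

View pics/l2c.png

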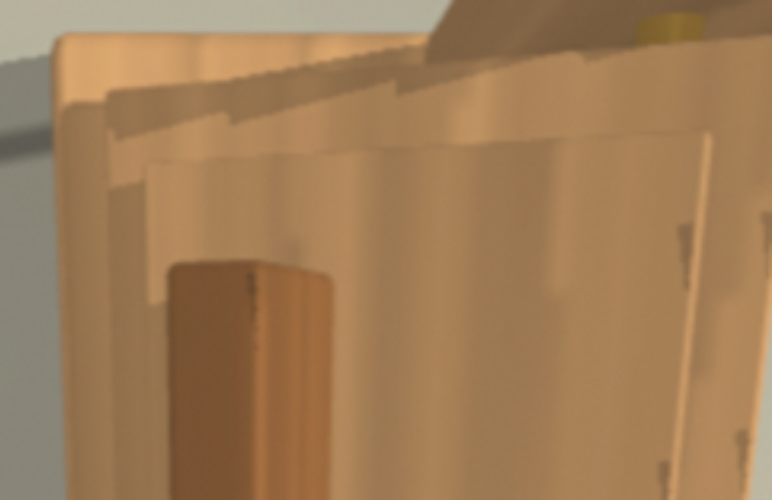

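Call:
{"op": "send_rows", "data": {"increments": [[0.17, 0.001, 0, 0, 0], [0.1, 0, 0, 0, 0], [0, 0, 0, 0.001, 0], [0, 0, 0, 0.001, 0], [0, 0, 0, 0, 0]], "squeeze": 20}}

```text
clock: 13.72
position: [0.5681, -0.206, 0.0641]
ee_rot: [0.0, 0.996, -0.085, -0.001]
contact_force: [-5.8, 0.3, 12.5]
width: 0.0143
```

```bash
python3 look.py 3
```

```text
[ 0.5681016  -0.20596791  0.06406024] 0.01430453956239549 [-5.81674688  0.26448991 12.49393789] 13.725
```

View pics/l3.png

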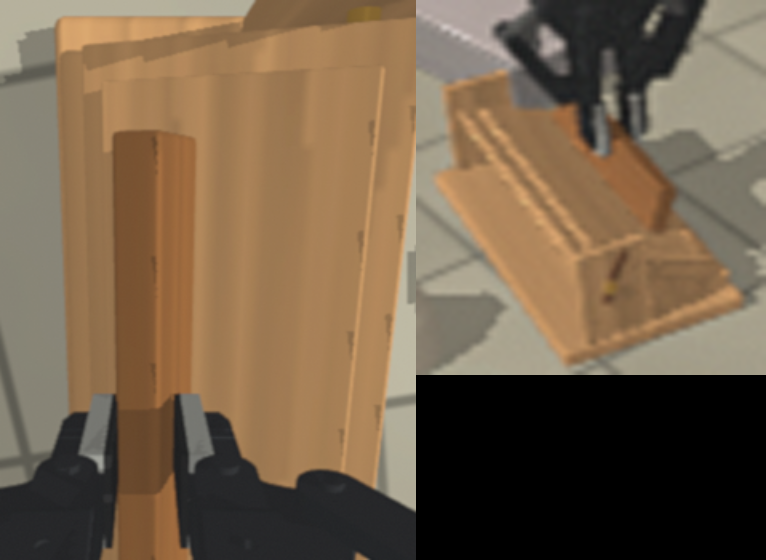

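Call:
{"op": "send_rows", "data": {"increments": [[0, 0, 0, 0, 0], [0, 0, 0, 0, 0], [0, 0, 0, 0, 0], [0, 0, 0, 0, 0]]}}

```text
clock: 14.32
position: [0.5681, -0.206, 0.0641]
ee_rot: [0.0, 0.996, -0.085, -0.001]
contact_force: [-7.1, 0.7, 12.4]
width: 0.0145
```

```bash
python3 - <<'E'
from bfit import *
c=manip.calibration("wrist")
A=[(-.036,.09,.007),(.036,.09,.007),(-.02,.075,.037),(-.008,.075,.037)]
P=np.array([(103,82),(383,66),(114,132),(156,133)])/1.6+[230,0]
bfit(c,A,P)
s=manip.get_image("scene")[:,:,::-1];w=manip.get_image("wrist")[:,:,::-1]
cv2.imwrite("pics/s10.png",cv2.resize(s[160:215,250:300],None,fx=11,fy=11,interpolation=cv2.INTER_CUBIC))
cv2.imwrite("pics/w10.png",cv2.resize(w[0:110,250:500],None,fx=3.2,fy=3.2,interpolation=cv2.INTER_CUBIC))
E
```

```text
pose [ 0.5933 -0.211   0.0421 -0.1709  0.387 ] resid [ 0.6  1.  -0.2  0.2 -2.4  0.3  2.1 -1.2 -0. ] sd [0.0006 0.0002 0.001  0.0061 0.0124]
in bed frame [-0.0006 -0.0012 -0.0045] tilt-slope 0.03343860821677663
```

View pics/s10.png

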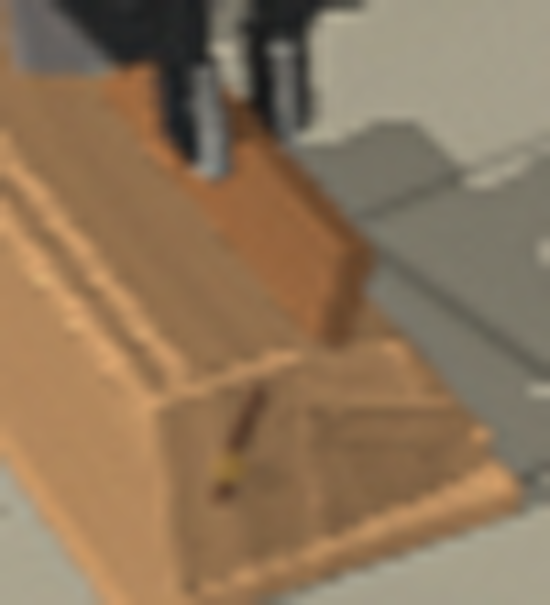

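View pics/w10.png

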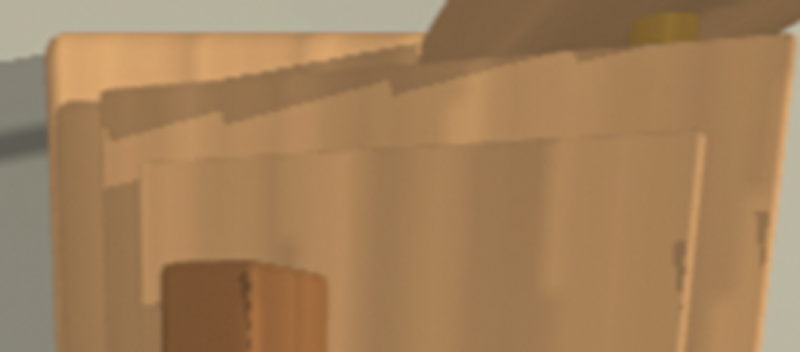

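```bash
python3 - <<'E'
from h import *
from scipy.optimize import least_squares
c=manip.calibration("wrist")
px=lambda L:np.array(L)/3.2+[250,0]
bedpts=np.array([(-.045,.1,0),(.045,.1,0)]);bedpx=px([(102,92),(795,36)])
A=np.array([(-.036,.09,.007),(.036,.09,.007),(-.02,.075,.037),(-.008,.075,.037)])
Apx=px([(141,163),(706,133),(163,263),(250,262)])
# base far low corner at z=.012 visible (50,40) ; rack x=-.058,y=.112
def f(p,full):
    x,y,z,yaw,sl,dx,dy,dt,gap=p
    Rz=R.from_euler('z',yaw).as_matrix();Rb=Rz@R.from_euler('y',-sl).as_matrix();bm=np.array([x,y,z])
    if not full: dt=0;gap=0
    B=bm+bedpts@Rb.T; Rd=Rb@R.from_euler('y',-dt).as_matrix(); o=bm+Rb@[dx,dy,gap]
    r=[(proj(c,B)-bedpx).ravel(),(proj(c,o+A@Rd.T)-Apx).ravel(),[(x-.5924)/.002,(y+.2096)/.002,(z-.0465)/.002,(yaw+.17)/.01,(sl-.354)/.04, dt/.3, gap/.01]]
    return np.concatenate(r)
for full in (0,1):
    s=least_squares(f,[.5924,-.2096,.0465,-.17,.36,0,0,0,0],args=(full,))
    print(s.x.round(4),s.cost,s.fun.round(1),np.sqrt(np.diag(np.linalg.pinv(s.jac.T@s.jac))).round(4))
E
```

```text
[ 5.924e-01 -2.099e-01  4.350e-02 -1.754e-01  3.768e-01  5.000e-04
 -1.000e-03  0.000e+00  0.000e+00] 5.991092606345686 [-0.2  0.2  0.2 -0.1  0.1  0.5  0.  -0.1 -2.2  0.1  1.9 -0.3 -0.  -0.2
 -1.5 -0.5  0.6  0.   0. ] [0.0005 0.0003 0.0007 0.0041 0.0101 0.0005 0.0003 0.     0.    ]
[ 5.923e-01 -2.100e-01  4.390e-02 -1.753e-01  3.751e-01  4.000e-04
 -8.000e-04  5.800e-03 -9.000e-04] 5.726194332869475 [-0.5  0.2  0.4 -0.1  0.5  0.6 -0.3 -0.1 -2.1  0.   1.8 -0.4 -0.  -0.2
 -1.3 -0.5  0.5  0.  -0.1] [0.0008 0.0003 0.0011 0.0045 0.0239 0.0005 0.0004 0.0268 0.0015]
```

Call:
{"op": "send_rows", "data": {"increments": [[0.2, 0, 0, 0, 0], [0.2, 0, 0, 0, 0], [0.2, 0, 0, 0, 0]]}}

```text
clock: 14.8
position: [0.5688, -0.206, 0.062]
ee_rot: [-0.0, 0.996, -0.085, -0.0]
contact_force: [-2.4, 0.0, 2.0]
width: 0.0173
```

Call:
{"op": "send_rows", "data": {"increments": [[0.1, 0, 0, 0, 0], [0, 0, 0, 0, 0], [0, 0, 0, 0.001, 0], [0, 0, 0, 0.0005, 0], [0, 0, 0, 0, 0], [0, 0, 0, 0, 0]]}}

```text
clock: 15.55
position: [0.5686, -0.206, 0.062]
ee_rot: [0.0, 0.996, -0.085, -0.0]
contact_force: [-6.1, 2.0, 10.3]
width: 0.0153
```

```bash
python3 look.py 4
```

```text
[ 0.56861277 -0.20598809  0.06201732] 0.015253302834731053 [-6.14345095  1.95821859 10.32328576] 15.55
```

View pics/l4.png

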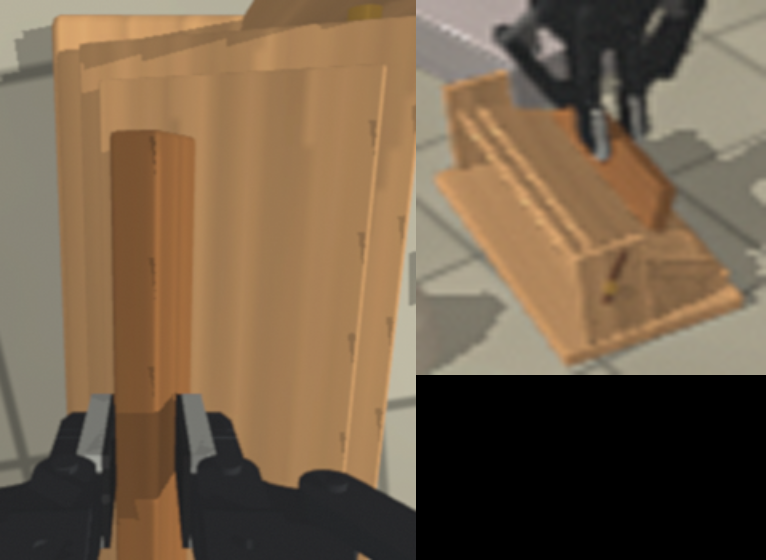

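Call:
{"op": "send_rows", "data": {"increments": [[0, 0, 0, 0, 0], [0, 0, 0, 0, 0], [0, 0, 0, 0, 0], [0, 0, 0, 0, 0], [0, 0, 0, 0, 0], [0, 0, 0, 0, 0], [0, 0, 0, 0, 0], [0, 0, 0, 0, 0]]}}

```text
clock: 16.65
position: [0.5686, -0.206, 0.062]
ee_rot: [0.0, 0.996, -0.085, -0.0]
contact_force: [-6.8, 0.9, 9.8]
width: 0.0153
```

Call:
{"op": "send_rows", "data": {"increments": [[0, 0, 0, 0, 0], [0, 0, 0, 0, 0], [0, 0, 0, 0, 0], [0, 0, 0, 0, 0], [0, 0, 0, 0, 0], [0, 0, 0, 0, 0], [0, 0, 0, 0, 0], [0, 0, 0, 0, 0]]}}

```text
clock: 17.65
position: [0.5686, -0.206, 0.062]
ee_rot: [0.0, 0.996, -0.085, -0.0]
contact_force: [-6.7, 2.7, 9.5]
width: 0.0152
```

Call:
{"op": "send_rows", "data": {"increments": [[0, 0, 0, 0, 0], [0, 0, 0, 0, 0], [0, 0, 0, 0, 0], [0, 0, 0, 0, 0], [0, 0, 0, 0, 0], [0, 0, 0, 0, 0], [0, 0, 0, 0, 0], [0, 0, 0, 0, 0]]}}

```text
clock: 18.65
position: [0.5686, -0.206, 0.062]
ee_rot: [0.0, 0.996, -0.085, -0.0]
contact_force: [-7.1, 1.9, 10.7]
width: 0.0152
```

Call:
{"op": "send_rows", "data": {"increments": [[0, 0, 0, 0, 0], [0, 0, 0, 0, 0], [0, 0, 0, 0, 0], [0, 0, 0, 0, 0], [0, 0, 0, 0, 0], [0, 0, 0, 0, 0], [0, 0, 0, 0, 0], [0, 0, 0, 0, 0]]}}

```text
clock: 19.65
position: [0.5686, -0.206, 0.062]
ee_rot: [0.0, 0.996, -0.085, -0.0]
contact_force: [-6.7, 1.6, 10.0]
width: 0.0151
```

```bash
python3 look.py 5; python3 - <<'E'
from h import *
w=manip.get_image("wrist")[:,:,::-1]
cv2.imwrite("pics/w11.png",cv2.resize(w[0:110,250:500],None,fx=3.2,fy=3.2,interpolation=cv2.INTER_CUBIC))
t=manip.get_image("top")[:,:,::-1]; cv2.imwrite("pics/t11.png",t)
E
```

```text
[ 0.56863368 -0.20598236  0.06199397] 0.015119538111188376 [-6.65549348  1.61036353 10.03796816] 19.65
```

View pics/w11.png

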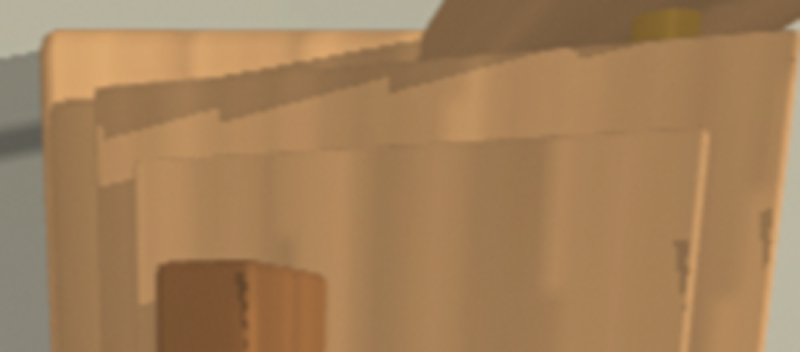

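View pics/t11.png

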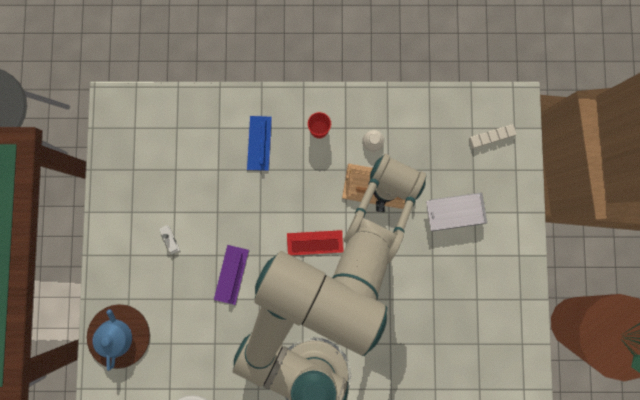

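```bash
python3 -c "
from rig import manip
print(manip.sign_off()); s=manip.get_state(); print(s['clock'],s['contact_force'],s['width'],s['position'])"
```

```text
the job is handed in; nothing more can be done
None
the job is handed in; nothing more can be done
```

The bamboo facing is on the rack's bed, ledge to the low side. I handed the job in at about 20 s of the 54 s allowed, with the ledge still gripped at 20 N and still pressing. No verdict is reported, so the checks below are my own.

**How it went:**
- The moves could not tilt the tool. I gripped only the top of the ledge, rested the board's high edge on the bed, and lowered the tool so the board turned in the fingers to match the slope.
- The push reached about 20 N while it turned, so I loosened the fingers for a moment to let it settle. I loosened once more to regrip about 2 mm lower.

**Last checks:**
- **Push:** over the final 4 s the force on the tool was steady at about 10 N vertical and 12 to 13 N in total. The tool did not move (0.0 mm change), and the finger opening held at 15.1 to 15.3 mm.
- **Position:** a fit to the wrist picture before the regrip put the board 0.5 mm up-slope and 1 mm along the rack from centre, with yaw matching the rack. It put the tilt at 0.006 ± 0.027 rad from the bed and the gap at −0.9 ± 1.5 mm. I did not refit after the regrip, but the edge margins in the picture were unchanged.
- **Bystanders:** by eye, the tea cup, dice cup, chip tin and fan clip are where they started in the top view.

**Disagreement:** the bed's height came out between 43.5 and 46.5 mm depending on the fit, and its slope between 0.35 and 0.38 rad. Flushness therefore rests on the contact behaviour and unchanged pictures as well as on these measurements.

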